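# Open the cementing booth to its working height

## Robot

A 7-joint arm with a two-finger parallel gripper is mounted at the origin on the work surface. World frame = base frame: x ahead of the robot, y to its left, z up, the work surface at z = 0. Lengths are in m, angles in rad, forces in N, time in s.
With the tool pointing down it reaches from about 0.375 to 0.925 m from the base axis. Payload 3.1 kg.
Tool frame: the origin (TCP) lies between the finger pads; the fingertips stand 19 mm ahead of it and the grasp point (between the pads) is the TCP; z points along the fingers, y is the line along which they close (so a half turn about z gives the same grasp; the last joint's range is limited). The gripper opens to 85 mm and grips with 20 to 120 N. Pads are 22 mm wide; open, the fingers measure 114 mm over their backs; the gripper's body (76 mm by 85 mm) begins 54 mm behind the grasp point. The pads swing forward as they close: fully open they stand 13 mm farther back than shut.
Start: joints at [1.224, 0.383, 0.044, 1.598, -0.018, 1.161, -0.05], TCP at [0.16, -0.63, 0.25] pointing down, gripper open.
Joint ranges: [-2.61, 2.61], [-0.41, 2.15], [-1.48, 1.57], [0, 2.5], [-1.57, 4.71], [0.05, 1.97], [-2.85, 2.85]. Speed limits (rad/s): [2.79, 2.79, 3.14, 3.14, 3.14, 3.14, 3.14].

## Interface

Orientations are given as a unit quaternion [x, y, z, w].
In Python, from bench import move_ptp, movel, move_j, move_gripper, pause, inverse_kinematics, read_camera, camera_params, MotionError, sign_off, look_for, tip_of, read_time_s, read_qpos, read_joint_vel, read_effort, read_eef_pos, read_tcp_rot, read_ft_force, read_ft_torque, read_finger_gap, read_grasp_force gives the robot as it stands. Calls block until the motion is done:
- move_ptp(position, orientation): joint-space move of the TCP to a pose.
- movel(position, orientation=None, speed=0.15): straight line of the TCP; orientation=None keeps the orientation; speed is the mean speed in m/s.
- move_j(angles): joint-space move.
- move_gripper(opening, effort=None): finger opening in m; effort is the grip in N (None keeps the last); returns when the fingers have stopped.
- pause(seconds).
- inverse_kinematics(position, orientation): joint angles nearest the present ones, or None.
- read_camera(name): name is "scene" or "side" or "wrist"; returns the picture (420x560x3 uint8, red, green, blue); there is no depth.
- camera_params(name): a dict with "K" (3x3 intrinsics, pixels), "camera_from_world" (4x4, takes a point from world to camera coordinates). Camera axes: x right, y down, z forward; pixel columns grow to the right and rows downward; lengths in m; the calibration is good to about 2 mm. A picture is of the moment at which its call begins: read the wrist's pose just before it. camera_params takes no time and is no camera call; for the wrist camera it gives the pose at the moment of the call.
A pose or a line that the arm cannot do raises MotionError and nothing moves.
- sign_off(): hands the job in; it is judged then, once.
Trained networks look in the newest picture that a camera, given by its name, has taken for a name from the list of things; names that differ only in an ending like _2 or _b are one class to them, and where a whole thing is asked for, a point or a joint stands for the part that bears it (a point fixed in the world has none). Each returns a list of dicts, best first, with "confidence" (0 to 1); they miss things now and then, are a little off and sometimes report something else, mostly with a low value. They report only what shows in the picture. A call takes as long as a camera call.
- look_for(camera, name): "at" ([column, row] in pixels, amid what is visible of it).
- tip_of(camera, name): "at" ([column, row] in pixels: a listed point, or the origin of a listed thing).
Readings, each from a call of its own:
- read_time_s(): time.
- read_qpos(): joint angles.
- read_joint_vel(): joint speeds.
- read_effort(): joint torques, N m.
- read_eef_pos(): TCP position.
- read_tcp_rot(): TCP orientation.
- read_ft_force(): force on the tool from outside, world axes, zero at the start.
- read_ft_torque(): the same for the moment, N m.
- read_finger_gap(): finger opening in m.
- read_grasp_force(): force on a finger pad.
Only numpy, scipy, OpenCV 4.12 (cv2) and the standard library are available. Lean on these libraries where they do the work, as an engineer would, in place of code of your own. Each camera call takes 0.05 s, during which the arm holds its last target. There are 200 camera calls.

## Task

Get the cementing booth ready for gluing a shoe: press the green start button of its fan, then push the booth's sliding sash up with your fingertips from beneath its yellow lip until the lip is level with the green arrow on the guide post, and move clear. Do not pinch the lip, push on the clear pane or press the red stop button, and leave the shoes, tins and tools around it where they are.

Things in the scene. Friction and masses are not known exactly. Their poses are not given: they have to be found in the camera images.
- booth: Bench-top extraction booth, fixed: grey base 50 mm high, aluminium guide posts, clear sides, white roof; 300 deep x 420 wide x 650 high. Origin: middle of its footprint on the bench; +x from its front into the booth, +y left when facing the front. Posts (30 x 30 mm) centred at x -0.135, y +-0.195, front faces at x -0.150. The front faces roughly world -y (the robot's right).
- sash (a joint): Height of the sliding sash above its bottom stops (m), 0 at the start, at most 0.200. The framed sash (356 wide x 316 high) runs straight up and down between the guide posts. Two counterweights balance it: it stays at any height where it is left, and slow pushing takes about 4 to 8 N.
- lip_edge (a point): Middle of the outer edge of the sash's lip, at mid thickness; axes as the booth's. The yellow lip is a level flange along the sash's foot, 290 mm wide, 14 mm thick, 32 mm out from the guide posts' front faces, 45 mm out from the pane. Its flat underside is 7 mm below this point, 95 mm above the bench when down; free air beneath it, the 50 mm base behind that.
- mark (a point): Tip of the green arrow marking the working height, on a green clip (36 x 36 x 26 mm) round the guide post on the right when facing the booth (the one farther from the robot), 19 mm before the post's middle, pointing sideways at the lip. Lip_edge must come to the height (z) of this point, 205 to 265 mm above the bench. Axes as the booth's.
- starter: Motor starter box of the booth's fan, fixed to the bench: grey, 75 x 125 mm, top 54 mm above the bench with yellow face. Origin: middle of its underside; the green button lies 27 mm to its +y, the red one 27 mm to its -y, both pressed straight down.
- fan_start_top (a point): Middle of the top of the green start button (30 mm across), pressed straight down.
- fan_start (a joint): Travel of the green start button: 0 up, 0.006 m fully down; spring return, 5 N fully down.
- fan_stop_top (a point): Middle of the top of the red stop button (30 mm across); not to be pressed.
- fan_stop (a joint): Travel of the red stop button: 0 up, 0.006 m fully down; spring return.
- shoe_in_booth: Black lace-up shoe standing on the booth's floor behind the sash, 251 mm long (along its x, toe to +x), 92 mm wide, 110 mm high. Origin under its middle, on the sole side. To be left alone.
- shoe_on_bench: Brown lace-up shoe standing on the bench, 251 mm long (along its x, toe to +x), 92 mm wide, 110 mm high. Origin under its middle, on the sole side. To be left alone.
- cement_tin: Yellow-labelled tin on the booth's floor, 80 mm diameter, 85 mm high, origin under its middle. To be left alone.
- polish_tin: Flat red polish tin with a white lid on the bench, 72 mm diameter, 26 mm high, origin under its middle. To be left alone.
- dye_bottle: Amber bottle on the bench, 44 mm diameter, 95 mm high, origin under its middle. To be left alone.
- tack_jar: Green glass jar with steel cap on the bench, 64 mm diameter, 75 mm high, origin under its middle. To be left alone.
- hammer: Hammer lying on the bench along its x, head at +x, 260 mm long, head 80 mm across and 26 mm high, origin under its middle. To be left alone.

How it is judged:
On the way, in this order (a step that is already met when the one before it is completed fails the run):
1. the green start button is pressed home while the sash is still down (value of joint fan_start above 0.004 m and value of joint sash below 0.015 m), for 0.05 s.
2. the sash's lip has been raised to the level of the arrow (within 10 mm) (z of lip_edge in the frame of mark between -0.01 and 0.01 m), for 0.2 s.
At the end, for the whole second after the job is handed in: The sash rests with the middle of its lip within 10 mm of the height of the green arrow, after the green button was pressed (at least 4 of its 6 mm) with the sash still down; both buttons are up again and every loose thing is within 25 mm of where it stood (all of step 2 and velocity of joint sash between -0.01 and 0.01 m/s and value of joint each of fan_start, fan_stop below 0.002 m and distance of each of shoe_in_booth, cement_tin, shoe_on_bench, polish_tin, dye_bottle, tack_jar, hammer from where it was at the start of the episode below 0.025 m); the robot touches nothing.
It fails at once if the red stop button is pressed (more than 3 mm) (value of joint fan_stop above 0.003 m).
It fails at once if the lip is pinched: the fingers press on its upper and lower part at once (contact force between the fingers and lip above 3 N and contact force between the fingers and lip_strip above 3 N).
It fails at once if the robot pushes on the clear pane (more than 8 N) (contact force between any of the arm, the fingers and pane above 8 N).
It fails at once if a loose thing is lifted, carried or knocked away (more than 40 mm) (distance of any of shoe_in_booth, cement_tin, shoe_on_bench, polish_tin, dye_bottle, tack_jar, hammer from where it was at the start of the episode above 0.04 m).
It also fails if it takes over 48 s, if anything falls off the work surface, if the arm or the gripper's body presses on something with over 40 N, if the wrist force passes 120 N, or if a joint passes its speed limit or range.

## Working session

There is one attempt and no reset: what is moved stays moved. The work goes in short steps, each a Python script; the robot and the scene stay as the last script left them, time stands still between calls to the robot, and variables do not carry over. Pictures are saved under pics/ and viewed, at most 10 in all, crops included, and the job is handed in when it is done.

```bash
mkdir -p pics; cat > h.py <<'E'
import numpy as np, cv2
from bench import *
def P(cam):
    c=camera_params(cam); return np.array(c["K"]),np.array(c["camera_from_world"])
def ray(cam,uv):
    K,T=P(cam); R=T[:3,:3]; o=-R.T@T[:3,3]
    d=R.T@np.linalg.inv(K)@np.array([uv[0],uv[1],1.]); return o,d/np.linalg.norm(d)
def atz(cam,uv,z):
    o,d=ray(cam,uv); return o+d*(z-o[2])/d[2]
def tri(obs):
    A=np.zeros((3,3));b=np.zeros(3)
    for cam,uv in obs:
        o,d=ray(cam,uv);M=np.eye(3)-np.outer(d,d);A+=M;b+=M@o
    return np.linalg.solve(A,b)
def save(cam,n):
    im=read_camera(cam); cv2.imwrite(f"pics/{n}.png",cv2.cvtColor(np.asarray(im),cv2.COLOR_RGB2BGR)); return im
E
python3 - <<'E'
from h import *
np.set_printoptions(precision=4,suppress=True)
ims=[save(c,c+"0") for c in("scene","side","wrist")]
cv2.imwrite("pics/both.png",cv2.resize(cv2.cvtColor(np.hstack(ims[:2]),cv2.COLOR_RGB2BGR),(800,300)))
for n in["lip_edge","mark","fan_start_top","fan_stop_top","booth","starter"]:
    obs=[]
    for c in("scene","side","wrist"):
        r=tip_of(c,n)
        print(n,c,[(np.round(x["at"],1),round(x["confidence"],2)) for x in r[:2]])
        if r and r[0]["confidence"]>.4: obs.append((c,r[0]["at"]))
    if len(obs)>1: print("  tri",tri(obs), [tri([a,b]) for a in obs for b in obs if a[0]<b[0]])
print(read_tcp_rot(),read_eef_pos(),read_time_s())
E
```

```text
lip_edge scene [(array([210.2, 255.5]), 0.84)]
lip_edge side [(array([199.6, 251.4]), 0.72)]
lip_edge wrist []
  tri [0.552  0.2173 0.0828] [array([0.552 , 0.2173, 0.0828])]
mark scene [(array([180.5, 201.5]), 0.45)]
mark side [(array([178.9, 170.1]), 0.38)]
mark wrist []
fan_start_top scene [(array([311.8, 240.9]), 0.37)]
fan_start_top side [(array([327.7, 254.4]), 0.52)]
fan_start_top wrist []
fan_stop_top scene [(array([325.5, 233. ]), 0.57)]
fan_stop_top side []
fan_stop_top wrist []
booth scene []
booth side [(array([331.3, 258. ]), 0.21)]
booth wrist []
starter scene [(array([315.8, 243.6]), 0.73), (array([182.9, 203.1]), 0.72)]
starter side [(array([338. , 266.7]), 0.94)]
starter wrist []
  tri [ 0.4317 -0.1394  0.034 ] [array([ 0.4317, -0.1394,  0.034 ])]
[ 0.9923  0.1241  0.     -0.    ] [ 0.1601 -0.63    0.2503] 1.05
```

View pics/scene0.png

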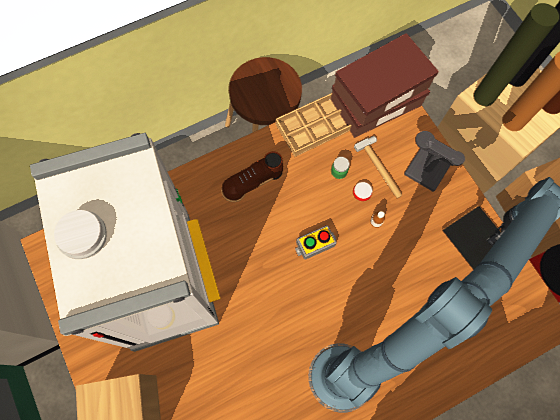

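View pics/side0.png

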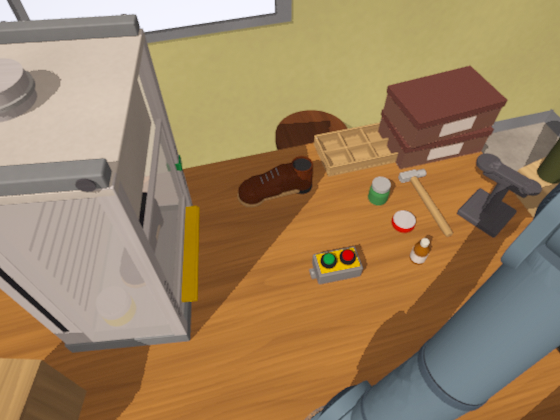

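The scene picture shows the booth on the left with its yellow lip (scene about (203,260), side about (191,253)). The green button is at scene (311,242), side (328,260), with red to its right. The arrow clip is at scene (179,197), side (179,165). Next I'll measure these by colour.

```bash
python3 - <<'E'
from h import *
np.set_printoptions(precision=4,suppress=True)
out=[];B={}
for c in("scene","side"):
    im=cv2.imread(f"pics/{c}0.png"); hsv=cv2.cvtColor(im,cv2.COLOR_BGR2HSV)
    for n,lo,hi in[("green",(50,120,50),(80,255,255)),("red",(0,200,120),(5,255,255)),("red2",(174,180,120),(180,255,255)),("yel",(22,200,90),(32,255,255))]:
        m=cv2.inRange(hsv,lo,hi); k,l,s,ce=cv2.connectedComponentsWithStats(m)
        for i in range(1,k):
            if s[i,4]>12 and 150<s[i,0]<400 and 130<s[i,1]<320:
                print(c,n,s[i],ce[i])
                if n=="yel" and s[i,4]>400:
                    q=cv2.boxPoints(cv2.minAreaRect(np.argwhere(l==i)[:,::-1].astype(np.float32))); print("  box",q.round(1).tolist())
                    for p in q: print("   z.109",atz(c,p,.109),"z.095",atz(c,p,.095))
    x,y=(165,150)
    out.append(cv2.resize(im[150:310,140:240] if c=="scene" else im[145:305,130:230],None,fx=3.7,fy=3.7,interpolation=cv2.INTER_CUBIC))
cv2.imwrite("pics/crop.png",np.hstack(out))
g=tri([("scene",(310.5,242)),("side",(328.5,260))]);print(g)
for c,p in(("scene",(310.5,242)),("side",(328.5,260)),("scene",(324,236.5)),("side",(347.5,256.5))):print(atz(c,p,.062))
E
```

```text
scene green [332 166  16  13  97] [338.4433 173.3299]
scene green [176 194   6   9  23] [178.7826 198.2174]
scene green [306 238   9   9  65] [309.8923 241.8   ]
scene red [353 189  18  12  44] [360.1136 197.1818]
scene red [320 232   8   8  57] [323.6667 235.5614]
scene yel [310 230  11   9  27] [315.4444 233.4444]
scene yel [299 237   7   8  22] [301.9545 239.5909]
scene yel [303 237  31  17 109] [317.8899 245.5688]
side green [175 156   7  14  42] [178.5952 164.9286]
side green [369 188  20  17 139] [377.2734 197.2014]
side green [323 253  12  12 110] [328.5182 258.6182]
side red [392 219  22  14  78] [400.6154 227.9231]
side red [342 250  12  11 104] [347.4808 254.9135]
side yel [ 182  206   17   96 1361] [190.4798 254.8589]
  box [[181.60000610351562, 301.0], [183.60000610351562, 205.6999969482422], [198.6999969482422, 206.10000610351562], [196.6999969482422, 301.29998779296875]]
   z.109 [0.4062 0.2809 0.109 ] z.095 [0.4133 0.2827 0.095 ]
   z.109 [0.6991 0.2384 0.109 ] z.095 [0.7105 0.2396 0.095 ]
   z.109 [0.6863 0.1966 0.109 ] z.095 [0.6974 0.1972 0.095 ]
   z.109 [0.3955 0.2452 0.109 ] z.095 [0.4025 0.2465 0.095 ]
side yel [316 250  44  24 340] [335.8912 262.8853]
[ 0.439  -0.1147  0.0707]
[ 0.4408 -0.1163  0.062 ]
[ 0.4435 -0.1171  0.062 ]
[ 0.4366 -0.1681  0.062 ]
[ 0.44   -0.1711  0.062 ]
```

View pics/crop.png

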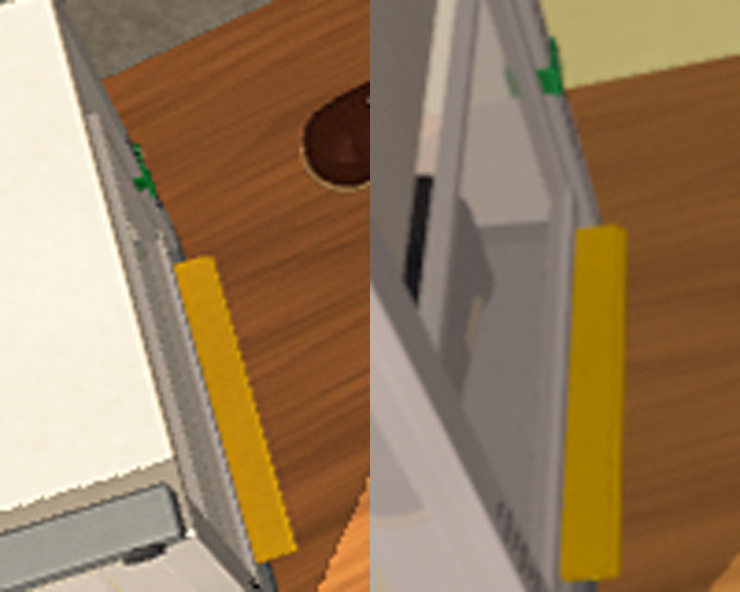

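The crops show the lip's outer corners at scene (198,219) and (220,299), and the green clip and arrow on the far post. The measured lip length is about 295 mm, against 290 given, so the fit is good. The button spacing of 53 mm also fits. Next I'll go above the green button and take a close look.

```bash
python3 - <<'E'
from h import *
np.set_printoptions(precision=4,suppress=True)
for c,a,b in(("scene",(198.4,219.5),(220,298.6)),("side",(199.2,206.1),(197,301.2))):
    A,Bb=atz(c,a,.109),atz(c,b,.109); print(c,A,Bb,(A+Bb)/2,np.linalg.norm(A-Bb))
move_gripper(0.0)
move_ptp([.442,-.1165,.20],[1,0,0,0])
print(read_eef_pos(),read_time_s(),read_finger_gap())
save("wrist","w1")
for n in("fan_start_top","fan_stop_top"):
    for x in tip_of("wrist",n)[:2]: print(n,x,atz("wrist",x["at"],.062))
print(read_ft_force())
E
```

```text
scene [0.6793 0.1984 0.109 ] [0.3989 0.2489 0.109 ] [0.5391 0.2236 0.109 ] 0.28488241999604885
side [0.6858 0.1953 0.109 ] [0.3956 0.2445 0.109 ] [0.5407 0.2199 0.109 ] 0.2942571256631922
[ 0.4421 -0.1176  0.2001] 3.925 -0.0005254245842451353
fan_start_top {'at': [282.3, 207.5], 'confidence': 0.65} [ 0.4393 -0.1157  0.062 ]
fan_stop_top {'at': [345.1, 210.9], 'confidence': 0.88} [ 0.436  -0.1734  0.062 ]
[-0.7702 -0.8772  0.938 ]
```

View pics/w1.png

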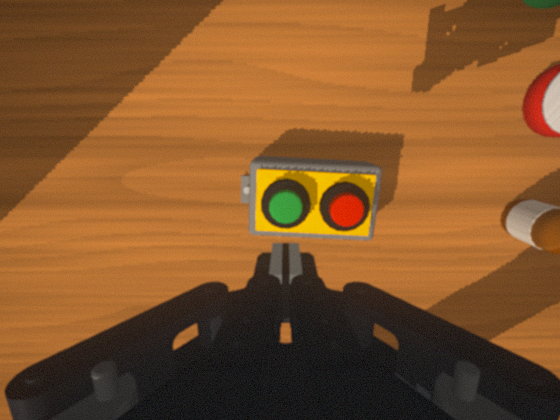

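The close view has green at (286,207), i.e. about (0.440, -0.117), and red at (347,210). Pressing in small steps while watching the force.

```bash
python3 - <<'E'
from h import *
x,y=.440,-.117
movel([x,y,.092],speed=.15); pause(.2)
f0=read_ft_force()[2]; print(f0)
z=.092
while z>.066:
    z-=.002; movel([x,y,z],speed=.04); f=read_ft_force()[2]-f0; print(round(z,3),round(f,2),end="; ")
    if f>9: break
pause(.2); print(read_ft_force()[2]-f0, read_eef_pos())
movel([x,y,.2],speed=.25); print(read_time_s(),read_ft_force())
E
```

```text
2.1260043034488403
0.09 1.45; 0.088 7.52; 0.086 22.18; 21.570149912152612 [ 0.44098425 -0.11722579  0.08876934]
6.7 [ 0.3803702   0.13044977 -0.65280122]
```

```bash
python3 - <<'E'
from h import *
x,y=.440,-.117
movel([x,y,.105],speed=.25); pause(.2)
f0=read_ft_force()[2]; z=.105
while z>.082:
    z-=.0015; movel([x,y,z],speed=.04); pause(.05); f=read_ft_force()[2]-f0; print(round(read_eef_pos()[2],4),round(f,1),end="; ")
    if f>20: break
pause(.1)
movel([x,y,.25],speed=.25); print(read_time_s())
save("side","s2"); print([tip_of("side","fan_start_top")[:1]])
E
```

```text
0.104 0.0; 0.1019 -0.3; 0.1004 -0.4; 0.0989 0.5; 0.0974 0.6; 0.0959 0.5; 0.0947 1.8; 0.0932 2.4; 0.0917 3.2; 0.0901 4.4; 0.0891 8.1; 0.0889 18.3; 0.0886 28.9; 12.2417
[[{'at': [331.3, 256.4], 'confidence': 0.57}]]
```

The force trace shows a spring from TCP z 0.0955 and a hard stop at 0.0893, so the button travelled its full 6 mm. Now I'll locate the arrow and check which pushing poses the arm can reach.

```bash
cat >> h.py <<'E'
from scipy.spatial.transform import Rotation as Rr
def Q(yaw,pitch,up=1):
    y,p=np.radians([yaw,pitch]); z=np.array([np.cos(y)*np.cos(p),np.sin(y)*np.cos(p),np.sin(p)])
    yy=np.cross(z,[0,0,1.]);yy/=np.linalg.norm(yy); yy*=up; x=np.cross(yy,z)   # up=1: tool x = up
    return Rr.from_matrix(np.c_[x,yy,z]).as_quat()
E
python3 - <<'E'
from h import *
np.set_printoptions(precision=3,suppress=True)
print("markblob",tri([("scene",(178.8,198.2)),("side",(178.6,164.9))]))
for n in["mark"]:
  for c,uv in(("scene",(180.5,201.5)),("side",(178.9,170.1))): pass
print("marktip",tri([("scene",(180.5,201.5)),("side",(178.9,170.1))]))
T=np.linalg.inv(P("wrist")[1]); W=np.eye(4);W[:3,:3]=Rr.from_quat(read_tcp_rot()).as_matrix();W[:3,3]=read_eef_pos()
print("cam in tool\n",np.linalg.inv(W)@T)
for up in(1,-1):
  for yaw in(25,40,55,70,80):
    for p in(-25,-12,0,10):
      s=[inverse_kinematics([.53,.205,z],Q(yaw,p,up)) for z in(.07,.24)]
      if all(v is not None for v in s): print(up,yaw,p,*[np.array(v) for v in s])
E
```

```text
markblob [0.723 0.224 0.251]
marktip [0.715 0.225 0.241]
cam in tool
 [[ 0.002 -0.965 -0.261  0.067]
 [ 1.     0.002  0.001  0.001]
 [-0.    -0.261  0.965 -0.124]
 [ 0.     0.     0.     1.   ]]
1 40 -25 [-1.332  1.422  1.118  2.498  3.383  1.671  0.485] [ 0.986  0.262 -1.224  2.436  3.823  0.49   1.39 ]
1 40 10 [ 0.044  1.154 -0.173  2.285  3.865  1.869  1.887] [-0.222  0.645  0.044  2.494  3.649  1.755  1.546]
1 55 -25 [ 1.145  1.382 -1.262  2.309  2.727  0.191 -2.733] [-1.239  0.633  1.392  2.408  4.268  1.422  0.743]
1 55 -12 [ 1.338  1.839 -1.279  2.283  2.142  0.175 -1.754] [-1.021  0.713  1.151  2.443  4.034  1.675  0.917]
1 55 0 [-0.275  1.027  0.26   2.275  3.974  1.831  1.527] [-0.842  0.811  0.919  2.434  3.855  1.916  1.035]
1 55 10 [ 1.36   1.959 -1.075  2.152 -0.914  0.336  1.514] [-0.468  0.746  0.479  2.39   3.913  1.933  1.296]
1 70 -25 [ 1.142  1.382 -1.271  2.166  0.431  0.223 -0.337] [ 0.226  0.283 -0.211  2.214 -1.505  0.986  0.836]
1 70 -12 [ 1.255  1.686 -1.279  2.132  0.379  0.3   -0.063] [ 1.145  0.891 -1.24   2.202 -1.151  0.56   0.875]
1 70 0 [ 0.967  1.324
[... 1496 characters left out ...]
0.669  2.217 -1.555  0.993 -2.077]
-1 70 0 [ 0.773  1.162 -0.678  2.089 -1.439  0.96  -1.638] [ 1.179  1.171 -1.251  2.195 -1.127  0.567 -2.104]
-1 70 10 [ 0.727  1.265 -0.619  2.027 -1.43   1.153 -1.578] [ 1.202  1.417 -1.261  2.17  -1.025  0.581 -2.047]
-1 80 -25 [ 0.67   0.847 -0.694  2.074 -1.143  0.71  -2.121] [ 0.573  0.412 -0.586  2.091 -1.213  0.985 -2.398]
-1 80 -12 [ 0.71   1.002 -0.671  2.035 -1.205  0.875 -1.949] [ 0.618  0.553 -0.59   2.103 -1.348  1.107 -2.185]
-1 80 0 [ 0.714  1.145 -0.642  1.979 -1.225  1.046 -1.842] [ 0.614  0.693 -0.566  2.095 -1.433  1.248 -2.026]
-1 80 10 [ 0.679  1.248 -0.597  1.922 -1.251  1.217 -1.769] [ 0.598  0.815 -0.551  2.074 -1.476  1.374 -1.92 ]
```

```bash
python3 - <<'E'
from h import *
np.set_printoptions(precision=4,suppress=True)
q=Q(70,0); p=[.64,.04,.26]
print(inverse_kinematics(p,q))
move_ptp(p,q); pause(.2); print(read_eef_pos(),read_qpos(),read_time_s())
save("wrist","w2")
for n in("mark","lip_edge"):
    for x in tip_of("wrist",n)[:2]:
        o,d=ray("wrist",x["at"]); t=((.221 if n=="mark" else .224)-o[1])/d[1]; print(n,x,o+t*d)
E
```

```text
[ 0.5447  0.6925 -0.2242  1.8674 -1.4725  1.4652  0.9698]
[0.64   0.0401 0.2604] [ 0.5447  0.6917 -0.2245  1.8674 -1.4723  1.4652  0.9697] 14.5917
mark {'at': [285.8, 209.1], 'confidence': 0.73} [0.707  0.221  0.2401]
```

View pics/w2.png

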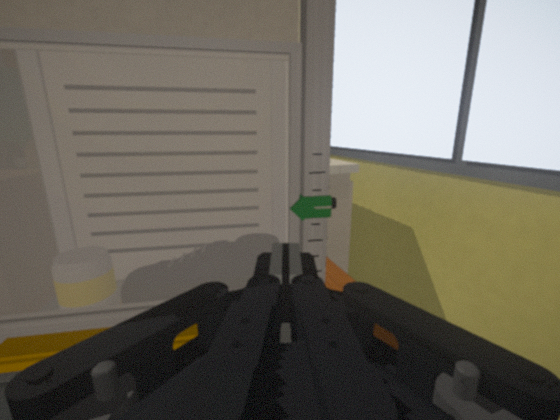

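The wrist view shows the arrow tip at (291,208), which gives z ≈ 0.240, within the given range. Two other estimates agree. Next I'll go in front of the lip, low, and slide the fingertips under.

```bash
python3 - <<'E'
from h import *
np.set_printoptions(precision=4,suppress=True)
q=Q(80.5,-12); n=np.array([.165,.986,0]); T=np.array([.578,.213,0])
Z=lambda z:np.array([0,0,z])
move_ptp(T-.10*n+Z(.22),q)
movel(T-.10*n+Z(.074),speed=.15); print(read_qpos(),read_ft_force())
movel(T+Z(.074),speed=.12); pause(.2); f0=np.array(read_ft_force()); print(read_eef_pos(),f0,read_time_s())
z=.074
while z<.1:
    z+=.0015; movel(T+Z(z),speed=.05); f=np.array(read_ft_force())-f0; print(round(read_eef_pos()[2],4),f.round(1),end="; ")
    if f[2]<-3: break
print(read_time_s()); save("side","s3")
E
```

```text
[ 0.4276  0.8808 -0.1909  1.9281 -1.3138  1.2854  1.1978] [0.0501 0.3168 0.6554]
[0.5784 0.2117 0.0737] [ 0.3023 -0.7611  0.2522] 17.5833
0.0756 [-0.3  1.2 -0.1]; 0.0772 [-0.8  1.4 -0.5]; 0.0786 [0.2 1.  0.5]; 0.0801 [0.2 1.3 0.4]; 0.0816 [-1.2  0.6 -0.2]; 0.0831 [-0.4  1.3 -0.4]; 0.0843 [-0.7  0.5 -0.8]; 0.0852 [ 0.7  2.2 -4.4]; 19.5833
```

View pics/s3.png

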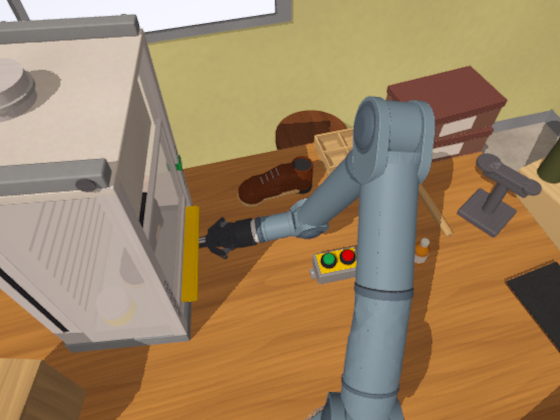

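The side view shows the fingertips under the lip at about (200,242), and contact came at TCP z 0.085. I'll lift slowly by about 138 mm, watching the force.

```bash
python3 - <<'E'
from h import *
np.set_printoptions(precision=3,suppress=True)
T=np.array([.578,.213,0])
for z in np.linspace(.105,.224,7):
    movel(T+[0,0,z],speed=.04); f=np.array(read_ft_force()); print(round(read_eef_pos()[2],4),f.round(1))
    if np.linalg.norm(f)>30: break
pause(.4); print(read_eef_pos(),read_time_s()); save("side","s4"); save("scene","c4"); save("wrist","w4")
obs=[]
for n in("lip_edge","mark"):
  for c in("side","scene","wrist"):
    print(n,c,tip_of(c,n)[:1])
E
```

```text
0.1064 [ 0.   0.1 -1.4]
0.126 [-0.6 -0.4 -0.6]
0.1458 [-0.2 -1.2 -0.4]
0.1657 [-0.5  0.1 -0.3]
0.1856 [ 0.2  0.2 -0.3]
0.2054 [-0.8 -0.4 -0.1]
0.2252 [ 0.  -0.6 -0.9]
[0.578 0.213 0.224] 24.5083
lip_edge side [{'at': [189.4, 219.1], 'confidence': 0.72}]
lip_edge scene [{'at': [205.7, 246.3], 'confidence': 0.89}]
lip_edge wrist [{'at': [204.5, 241.0], 'confidence': 0.74}]
mark side [{'at': [179.8, 167.6], 'confidence': 0.54}]
mark scene [{'at': [179.1, 200.0], 'confidence': 0.52}]
mark wrist [{'at': [529.9, 215.3], 'confidence': 0.58}]
```

View pics/w4.png

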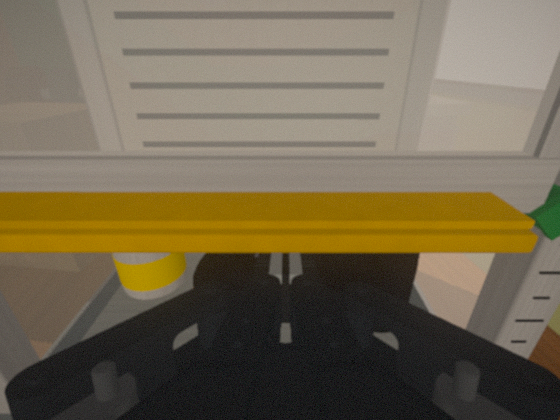

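The wrist view shows the lip's front face at rows 231-252 and the arrow tip at about (529,217). I'll compute both heights, each on its own plane.

```bash
python3 - <<'E'
from h import *
np.set_printoptions(precision=4,suppress=True)
n=np.array([.165,.986,0]); L=np.array([.540,.2215,0])
def pl(c,uv,off):
    o,d=ray(c,uv); return o+d*(((L+off*n-o)@n)/(d@n))
for uv in((300,241.5),(500,241.5),(204.5,241)): print("lip",pl("wrist",uv,0))
for uv in((529,217),(529.9,215.3)): print("mark",pl("wrist",uv,.028))
print("lip tri",tri([("side",(189.4,219.1)),("scene",(205.7,246.3)),("wrist",(204.5,241))]),"mark tri",tri([("side",(179.8,167.6)),("scene",(179.1,200)),("wrist",(529.5,216))]))
E
```

```text
lip [0.5855 0.2139 0.2418]
lip [0.6728 0.1993 0.2419]
lip [0.5438 0.2209 0.242 ]
mark [0.7114 0.2212 0.2389]
mark [0.7114 0.2212 0.2399]
lip tri [0.5434 0.2174 0.2445] mark tri [0.7224 0.2253 0.2375]
```

The lip is about 2 mm above the arrow, well inside 10 mm. I'll back out and check from outside.

```bash
python3 - <<'E'
from h import *
np.set_printoptions(precision=4,suppress=True)
n=np.array([.165,.986,0]); L=np.array([.540,.2215,0]); T=np.array([.578,.213,0])
movel(T+[0,0,.212],speed=.06); movel(T-.14*n+[0,0,.212],speed=.12)
move_ptp([.60,.04,.28],Q(75,0)); pause(.3)
def pl(c,uv,off):
    o,d=ray(c,uv); return o+d*(((L+off*n-o)@n)/(d@n))
save("wrist","w5"); 
for m,off in(("mark",.028),("lip_edge",0)):
    for x in tip_of("wrist",m)[:1]: print(m,x,pl("wrist",x["at"],off))
im=cv2.cvtColor(cv2.imread("pics/w5.png"),cv2.COLOR_BGR2HSV)
print(read_time_s(),read_ft_force(),read_eef_pos())
E
```

```text
mark {'at': [336.2, 221.9], 'confidence': 0.85} [0.7095 0.2215 0.2414]
lip_edge {'at': [187.5, 232.0], 'confidence': 0.89} [0.5453 0.2206 0.2444]
27.525 [ 0.0237  0.1276 -0.4692] [0.5997 0.0404 0.2799]
```

View pics/w5.png

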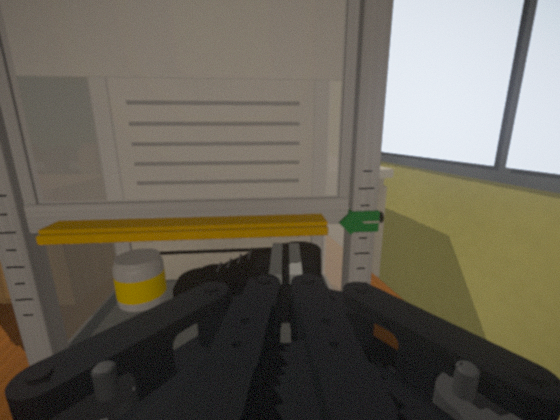

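The lip holds about 3 mm above the arrow (tip at (338,222), lip edge at (187,232)). The arm is clear, with nothing touched. Handing in.

```bash
python3 -c "
from bench import *
print(sign_off())"
```

```text
the job is handed in; nothing more can be done
None
```

I pressed the green start button fully home with the sash still down, then pushed the sash up from beneath its lip to about 3 mm above the arrow (10 mm allowed) and moved the arm clear; the job is handed in at about 28 s of the 48 s, and no verdict came back.

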